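Pack the sauce pot and fold the bento shut

TASK

Stand the green-capped sauce pot in the round well of the open bento that it fits snugly, right down to the bottom. Then fold the bento's two hinged leaves flat shut in the right order: first the red one, then the black one over it. Leave everything else on the counter where it is.

Things in the scene. Friction and masses are not known exactly. Their poses are not given: they have to be found in the camera images.
- bento: Open black lacquer-look bento, fixed to the counter: outside 120 (x) x 198 (y) mm, walls and floor 4 mm thick. Origin: centre of its underside; z up. The rim is 56 mm high on the +y half and 60 mm on the -y half. A row of three wells along y lies on its floor, and a hinged leaf stands open at each short end (red at +y, black at -y).
- well_small: Cream block, 110 (x) x 63 (y) x 14 mm, on the bento's floor, with a round through hole of 35 mm diameter in its middle: too small for the pot. Origin: centre of the underside, which is the bento's inner floor (4 mm above the counter); axes parallel to the bento's. The three blocks fill the row in any order.
- well_mid: Like well_small, hole 44.5 mm in diameter with a 1.5 mm chamfer: the one that the pot fits snugly. A pot standing in it rests on the bento's floor, its origin at this origin, and its upper 32 mm stand out of the block.
- well_large: Like well_small, hole 53 mm in diameter: too loose for the pot.
- pot: Rigid lidded sauce pot, an upright cylinder 42 mm in diameter and 46 mm high, about 60 g, white with a green cap (top 12 mm); chamfered foot. Origin: centre of its underside; z up. Starts standing on the counter.
- under_leaf (a joint): Hinge of the red leaf, rad: 0 is flat shut, it grows as the leaf opens; starts open at about 1.95 to 2.35, leaning outward; stop at 2.5. The leaf is a plate 120 wide, 104 long, 4 mm thick. The hinge is stiff: it stays where it is left and needs about 0.7 N at the tip to move. There is a hard stop at 0.
- under_leaf_hinge (a point): Middle of the red leaf's hinge line, which lies along the bento's x axis at bento y = +99 mm, z = 56 mm: the edge of the leaf's inner (lower when shut) face. The leaf extends from here towards -y of the bento when shut.
- under_leaf_tip (a point): Middle of the red leaf's free edge, on its outer face (the upper one when shut): 104 mm from the hinge along the leaf, 4 mm off the inner face.
- top_leaf (a joint): Hinge of the black leaf, rad, same meaning, start range, stiffness and stops as the red one's. The plate is 120 wide, 112 long, 4 mm thick, with a brass-coloured tab 40 wide x 12 long on its free edge. Shut, it overlaps the shut red leaf by 18 mm (tab: 30 mm).
- top_leaf_hinge (a point): Middle of the black leaf's hinge line, along the bento's x axis at bento y = -99 mm, z = 60 mm: the edge of the leaf's inner face. The leaf extends from here towards +y of the bento when shut.
- top_leaf_tip (a point): Middle of the black leaf's free edge at the root of the tab, on its outer face: 112 mm from the hinge along the leaf, 4 mm off the inner face.
- cup0: Orange baking cup, 66 mm across the rim, 30 high, standing loose; origin under its centre. Not to be disturbed.
- cup1: A second orange baking cup, the same. Not to be disturbed.
- rest: Blue ceramic chopstick rest, 18 x 56 x 12 mm, loose; origin under its centre. Not to be disturbed.
- paddle: Wooden rice paddle, about 200 x 58 x 8 mm, lying along its x axis, loose; origin under it, 110 mm from the handle's end. Not to be disturbed.
- tier: Spare empty black bento tier, 120 x 198 x 52 mm, loose; origin under its centre. Not to be disturbed.
- soy: Amber sauce bottle, 52 mm in diameter, 140 high, loose; origin under its centre. Not to be disturbed.
There are look-alikes about, which are no part of the job. What is shaped like the well_mid but pink or turquoise is not meant. Of the things that look like the pot, take the one that is farthest to the robot's left at the start.

How it is judged (in metres and radians):
On the way, in this order (a step that is already met when the one before it is completed fails the run):
1. the pot stands in the snug well, on the bento's floor, with both leaves still open (horizontal distance between pot and well_mid below 0.004 m and z of pot in the frame of well_mid below 0.005 m and angle between pot's own z axis and vertical below 0.1 rad and value of joint each of under_leaf, top_leaf above 1 rad), for 0.2 s.
2. the red leaf is folded flat while the black leaf is still open (horizontal distance between pot and well_mid below 0.004 m and z of pot in the frame of well_mid below 0.005 m and angle between pot's own z axis and vertical below 0.1 rad and value of joint under_leaf below 0.06 rad and value of joint top_leaf above 0.7 rad), for 0.2 s.
At the end, for the whole second after the job is handed in: The pot stands at rest in the 44.5 mm well (within 4 mm of its centre, foot within 5 mm of the floor, tilted less than 0.1 rad), and both leaves are shut to within 0.06 rad, the red one under the black one (horizontal distance between pot and well_mid below 0.004 m and z of pot in the frame of well_mid below 0.005 m and angle between pot's own z axis and vertical below 0.1 rad and value of joint each of under_leaf, top_leaf below 0.06 rad and linear speed of pot below 0.02 m/s); the robot touches nothing.
It fails at once if the black leaf is folded down before the red leaf is flat (value of joint top_leaf below 0.7 rad and value of joint under_leaf above 0.12 rad).
It fails at once if a baking cup, the chopstick rest, the rice paddle, the spare tier or the sauce bottle is moved by more than 30 mm (distance of any of cup0, cup1, rest, paddle, tier, soy from where it was at the start of the episode above 0.03 m).
It also fails if it takes over 72 s, if anything falls off the work surface, if the arm or the gripper's body presses on something with over 40 N, if the wrist force passes 120 N, or if a joint passes its speed limit or range.

ROBOT

A 6-joint arm with a two-finger parallel gripper is mounted at the origin on the work surface. World frame = base frame: x ahead of the robot, y to its left, z up, the work surface at z = 0. Lengths are in mm, angles in rad, forces in N, time in s.
With the tool pointing down it reaches from about 300 to 775 mm from the base axis. Payload 14.6 kg.
Tool frame: the origin (TCP) lies on the front face of the gripper's body, between the roots of the fingers; the fingertips stand 97 mm ahead of it and the grasp point (between the pads) lies 78 mm ahead of it; z points along the fingers, y is the line along which they close (so a half turn about z gives the same grasp; the last joint's range is limited). The gripper opens to 94 mm and grips with 3 to 60 N. Pads are 16 mm wide; open, the fingers measure 119 mm over their backs; the gripper's body (75 mm by 177 mm) begins 78 mm behind the grasp point.
Start: joints at [1.192, 0.3, 1.521, -0, 1.321, -0.067], TCP at [168.722, 523.472, 302.646] pointing down, gripper open.
Joint ranges: [-3.03, 3.03], [-0.79, 2.21], [0.23, 2.52], [-1.04, 4.18], [0, 3.07], [-2.55, 2.55]. Speed limits (rad/s): [2.22, 2.22, 2.57, 3.14, 3.14, 3.14].

INTERFACE

Orientations are given as [roll, pitch, yaw] about the fixed x, y, z axes, in that order (R = Rz(yaw) Ry(pitch) Rx(roll)).
In Python, from cell import * gives the robot as it stands.
- The arm moves only by the tool carry_out, never from a script. Its arguments are lists of equal length, an entry for each row: "slide": the shift along the world's x, y, z scaled (see below), a list of three; "dr": the turn, a rotation vector about the world's x, y, z scaled (see below), a list of three; "gripper": the opening in per cent of the stroke, from 0 (shut) to 100 (fully open). A call has 1 to 10 rows; each row is the pose to reach, as a shift and turn from the pose commanded when the call began, turning the shorter way round; what a row does not reach only later rows make up. The controller multiplies each number of a shift by 0.25 m and each number of a turn by 360 degrees. A row lasts 1/12 s, in which the tool goes at most 41.7 mm and 7.16 degrees, less where a joint would pass 70% of its speed; a pose out of reach is approached as far as the arm can. A call with a number of a shift or a turn outside -1 to 1 is refused whole. A call with a gripper value outside its range is refused whole. The fingers move at their own pace and stop on an object; "newtons" is the grip in N (left out, the last holds). Time passes only in rows, so rows that repeat a pose let the fingers close. It gives the time, the measured TCP pose, the force, the opening and the grip force at its end, in the units of the state.
- read_state(): the state, without advancing time (a new reading comes with each control period).
- camera(name): name is "scene" or "top" or "wrist"; returns the picture (400x640x3 uint8, red, green, blue); there is no depth.
- camera_model(name): a dict with "vfov" (degrees; the focal length in pixels is half the picture's height over the tangent of half this angle, whatever the lens; pixels are square), "cx", "cy" (the principal point, pixels), "k1" (the pictures are not rectified: a ray, as slopes to the right and down, at radius r is drawn at 1 + k1 r^2 times it, then the intrinsics apply), "R" (3x3) and "t" (3): a world point X has camera coordinates R X + t. Camera axes: x right, y down, z forward; pixel columns grow to the right and rows downward; lengths in mm; the calibration is good to about 2 mm. A picture is of the moment at which its call begins: read the wrist's pose just before it. camera_model takes no time and is no camera call; for the wrist camera it gives the pose at the moment of the call.
- sign_off(): hands the job in; it is judged then, once.
The state is a dict: "clock": time; "joints": joint angles; "qd": joint speeds; "effort": joint torques, N m; "eef_pos": TCP position; "eef_rot": TCP orientation; "wrist_force": force on the tool from outside, world axes, zero at the start; "moment": the same for the moment, N m; "finger_gap": finger opening in mm; "finger_force": force on a finger pad.
Only numpy, scipy, OpenCV 4.12 (cv2) and the standard library are available. Lean on these libraries where they do the work, as an engineer would, in place of code of your own. Each camera call takes 0.05 s, during which the arm holds its last target. There are 200 camera calls.

## Working session

There is one attempt and no reset: what is moved stays moved. The work goes in short steps, Python scripts to look and compute and a tool call to move; the robot and the scene stay as the last step left them, time stands still between calls to the robot, and variables do not carry over. Pictures are saved under pics/ and viewed, at most 10 in all, crops included, and the job is handed in when it is done.

Besides the shell and the picture viewer there is one more tool, called after "Call:" by a JSON object that holds its "method" and its "body", one argument or row to a line. carry_out: Moves the arm, as the interface text tells. Its arguments: {"type":"object","properties":{"slide":{"type":"array","items":{"type":"array","items":{"type":"number","minimum":-1,"maximum":1}}},"dr":{"type":"array","items":{"type":"array","items":{"type":"number","minimum":-1,"maximum":1}}},"gripper":{"type":"array","items":{"type":"number"}},"newtons":{"type":"number"}},"required":["slide","dr","gripper"]}

```bash
ls; mkdir -p pics
python3 - <<'E'
from cell import *
import cv2
for n in("top","scene"):
    cv2.imwrite(f"pics/{n}0.png",cv2.cvtColor(camera(n),cv2.COLOR_RGB2BGR))
    print(camera_model(n))
print(read_state())
E
```

```text
pics
{'vfov': 54.083469264821986, 'cx': 322.4044526675854, 'cy': 201.80100562458733, 'k1': -0.004685350152305194, 'R': array([[-0.0038206 , -0.99997106,  0.00657957],
       [-0.99917081,  0.00355067, -0.04055962],
       [ 0.04053508, -0.00672908, -0.99915546]]), 't': array([  51.32165104,  554.14254577, 1033.89266796])}
{'vfov': 57.383683170335715, 'cx': 319.9103397923205, 'cy': 197.87194546876782, 'k1': -0.01167091671814732, 'R': array([[ 0.70125022,  0.71286332, -0.00860296],
       [ 0.5958042 , -0.5926394 , -0.54202942],
       [-0.39149135,  0.37497257, -0.84031548]]), 't': array([-434.01139175, -251.98094771, 1423.57775651])}
{'clock': 0.1, 'joints': array([ 1.19238738e+00,  3.00407689e-01,  1.52153577e+00,  7.61640580e-06,
        1.32069095e+00, -6.66215228e-02]), 'qd': array([ 0.00027875, -0.00040665,  0.00030039, -0.00062501,  0.00041916,
       -0.0018792 ]), 'effort': array([ 1.13548584e-03, -5.32641041e+01, -3.53286517e+01,  7.09671155e-02,
        2.34664581e-02, -6.15669683e-05]), 'eef_pos': array([168.67938298, 523.34864891, 302.14022449]), 'eef_rot': array([-3.14055370e+00, -7.67133605e-05,  2.82980330e+00]), 'wrist_force': array([-0.30532236,  0.14615481, -0.50110247]), 'moment': array([-0.04934759,  0.00042442, -0.00790383]), 'finger_force': 0.0, 'finger_gap': 93.67960376189181}
```

View pics/top0.png

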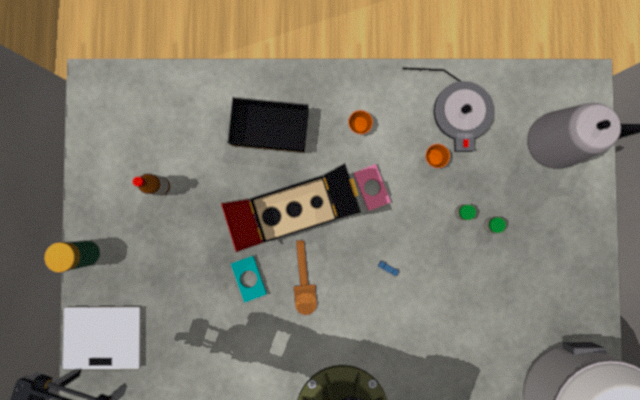

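View pics/scene0.png

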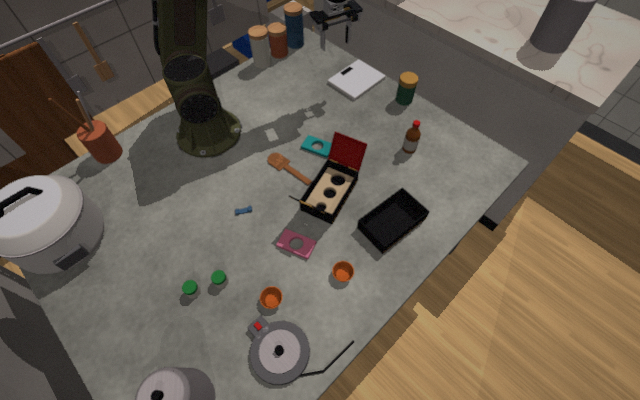

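The top view shows the green-capped pots at (468,212) and (498,224); the left one is the target. The bento runs from (240,222) red leaf to (343,190) black leaf, with holes at about (272,216), (294,209) and (317,202). The scene view agrees with this. I'll enlarge it to read finer positions.

```bash
cat > h.py <<'E'
import numpy as np, cv2
from cell import *
def K(m):
    f=200/np.tan(np.radians(m["vfov"]/2)); return f
def ray(m,u,v):
    f=K(m); d=np.array([(u-m["cx"])/f,(v-m["cy"])/f]); s=d.copy()
    for _ in range(8): s=d/(1+m["k1"]*(s@s))
    R,t=np.array(m["R"]),np.array(m["t"]); return -R.T@t, R.T@np.array([*s,1.])
def onz(m,u,v,z):
    c,d=ray(m,u,v); return c+d*(z-c[2])/d[2]
def proj(m,X):
    p=np.array(m["R"])@X+m["t"]; s=p[:2]/p[2]; s=s*(1+m["k1"]*(s@s)); return s*K(m)+[m["cx"],m["cy"]]
def crop(img,x0,y0,w,h,k,name):
    c=cv2.resize(img[y0:y0+h,x0:x0+w],None,fx=k,fy=k,interpolation=cv2.INTER_CUBIC)
    cv2.imwrite(f"pics/{name}.png",cv2.cvtColor(c,cv2.COLOR_RGB2BGR))
E
python3 - <<'E'
from h import *
m=camera_model("top"); im=camera("top")
g=(im[...,1].astype(int)-np.maximum(im[...,0],im[...,2])>25).astype(np.uint8)
n,l,s,c=cv2.connectedComponentsWithStats(g)
for i in range(1,n):
    if s[i,4]>30: print(s[i],c[i],onz(m,*c[i],46))
for u,v in((272,216),(294,209),(317,202)): print(onz(m,u,v,18))
for n,p in dict(cup0=(361,121),cup1=(438,155),soy=(140,182),padl=(301,242),padr=(306,310),rest=(389,268)).items(): print(n,onz(m,*p,15))
crop(im,210,150,190,140,4.2,"bento")
E
```

```text
[459 204  17  16 221] [467.33031674 211.76470588] [ 525.82294117 -324.74577821   46.        ]
[489 217  18  16 227] [497.18942731 224.62555066] [ 492.33333913 -401.51024927   46.        ]
[516.95650388 182.70849177  18.        ]
[535.24915911 124.56032845  18.        ]
[553.57032825  63.64332433  18.        ]
cup0 [770.66974764 -55.03112579  15.        ]
cup1 [ 678.42974719 -260.55912389   15.        ]
soy [608.54506779 533.75800222  15.        ]
padl [447.95072771 106.3299863   15.        ]
padr [269.77192202  93.49885679  15.        ]
rest [ 378.46992393 -126.0078135    15.        ]
```

View pics/bento.png

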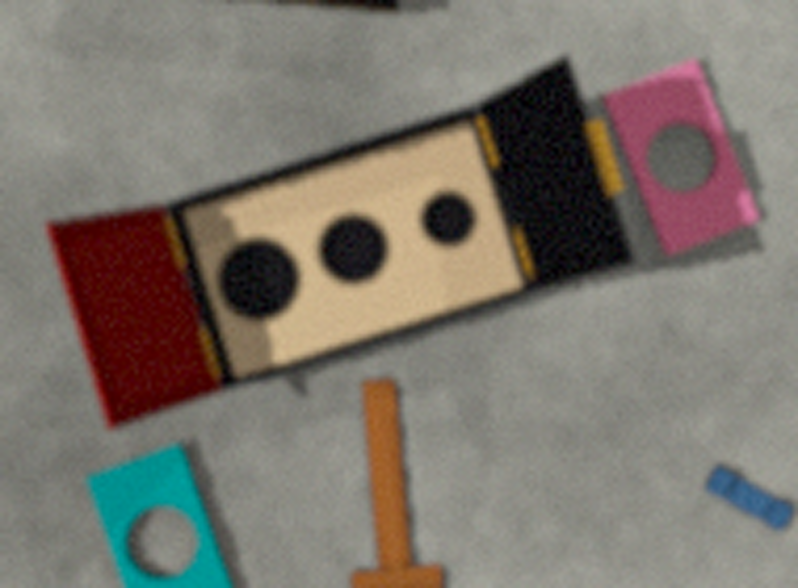

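Left to right, the holes are large (258,279), mid (353,248) and small (447,218) in the crop, so the snug well is the middle one. The bento's yaw is about 17° and its centre is about (535,124). I'll move over it and turn the tool so it closes along the bento's x axis.

Call:
{"method": "carry_out", "body": {
  "slide": [
    [1,-1,0.1],
    [1,-1,0.1],
    [1,-1,0.1],
    [1,-1,0.1],
    [1,-1,0.1],
    [1,-1,0.1],
    [1,-1,0.1],
    [1,-1,0.1],
    [1,-1,0.1],
    [1,-1,0.1]
  ],
  "dr": [
    [0,0,-0.153],
    [0,0,-0.153],
    [0,0,-0.153],
    [0,0,-0.153],
    [0,0,-0.153],
    [0,0,-0.153],
    [0,0,-0.153],
    [0,0,-0.153],
    [0,0,-0.153],
    [0,0,-0.153]
  ],
  "gripper": [100,100,100,100,100,100,100,100,100,100]
}}

```text
clock: 0.98
eef_pos: [421.0, 270.7, 327.7]
eef_rot: [3.141, 0.0, 1.864]
wrist_force: [-1.1, 0.5, 0.2]
finger_gap: 94.1
finger_force: 0.0
```

Run:
```python
from h import *
s=read_state();m=camera_model("wrist")
from scipy.spatial.transform import Rotation as Ro
R=Ro.from_euler('xyz',s["eef_rot"]).as_matrix()
c=-np.array(m["R"]).T@m["t"]
print(s["clock"],s["eef_pos"],s["eef_rot"],"cam",c,"tool",R.T@(c-s["eef_pos"]),"axis",R.T@np.array(m["R"])[2],m["vfov"])
for n,p in dict(well=(535,124.5,18),red=(490,250,130),blk=(580,0,130)).items(): print(n,proj(m,np.array(p)))
t=camera_model("top")
k=lambda u,v:(210+u/4.2,150+v/4.2)
yaw=np.radians(17.1);Rb=np.array([[np.cos(yaw),-np.sin(yaw)],[np.sin(yaw),np.cos(yaw)]])
c0=np.array([535.2,124.5])
for nm,u,z0,L,sg in(("red",(78,325),56,104,1),("blk",(598,160),60,112,-1)):
    for a in np.arange(1.9,2.5,.1):
        h=L*np.sin(a)+z0; y=99-L*np.cos(a)
        q=onz(t,*k(*u),h); b=Rb.T@(q[:2]-c0); print(nm,round(a,2),b.round(1),sg*y)
```

```text
0.9833 [421.04621885 270.73360404 327.68840917] [3.14138422e+00 4.89381022e-04 1.86396464e+00] cam [396.42940744 350.74179602 409.64373832] tool [ 83.66830515  -0.42808599 -81.99637566] axis [-2.86069901e-01 -3.60958579e-04  9.58208684e-01] 66.56364489985012
well [368.87661919 288.33210621]
red [383.91946998 235.93097193]
blk [383.01056743 432.50282781]
red 1.9 [ -1.2 147.9] 132.62211495380436
red 2.0 [ -1.  148.8] 142.2792710009028
red 2.1 [ -0.8 149.9] 151.50399487838519
red 2.2 [ -0.5 151.2] 160.20411619455598
red 2.3 [ -0.2 152.7] 168.29270621310172
red 2.4 [1.000e-01 1.543e+02] 175.68894641628955
red 2.5 [  0.5 156.2] 182.31893601688114
blk 1.9 [  -0.  -149.1] -135.2084314887124
blk 2.0 [   0.2 -149.5] -145.60844569327995
blk 2.1 [   0.4 -150.1] -155.54276371518404
blk 2.2 [   0.7 -150.7] -164.91212513259873
blk 2.3 [   1.  -151.4] -173.62291438334034
blk 2.4 [   1.4 -152.2] -181.58809614061954
blk 2.5 [   1.8 -153.1] -188.7280849412566
```

Call:
{"method": "carry_out", "body": {
  "slide": [
    [0.416,-0.46,0],
    [0.416,-0.46,0],
    [0.416,-0.46,0],
    [0.416,-0.46,0],
    [0.416,-0.46,0],
    [0.416,-0.46,0]
  ],
  "dr": [
    [0,0,0],
    [0,0,0],
    [0,0,0],
    [0,0,0],
    [0,0,0],
    [0,0,0]
  ],
  "gripper": [100,100,100,100,100,100]
}}

```text
clock: 1.48
eef_pos: [523.0, 158.0, 327.0]
eef_rot: [-3.14, -0.0, 1.867]
wrist_force: [0.2, -0.2, -0.3]
finger_gap: 93.9
finger_force: 0.0
```

Run:
```python
from h import *
s=read_state();m=camera_model("wrist");im=camera("wrist")
print(s["clock"],s["eef_pos"],s["qd"].round(3))
np.savez("w1.npz",im=im,**{k:np.array(v) for k,v in m.items()})
crop(im,0,0,640,400,1.25,"w1")
print(proj(m,np.array([535,124.5,18])))
```

```text
1.4833 [522.96715191 158.03924467 327.01709954] [ 0.043 -0.022  0.018  0.004 -0.     0.013]
[325.08980497 199.45334181]
```

View pics/w1.png

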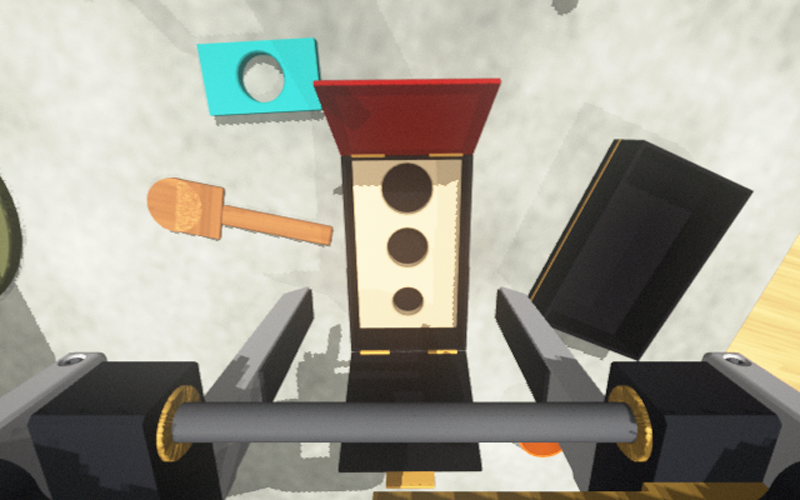

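The wrist view shows the three holes at (407,188), (407,246) and (408,299) in the enlarged image, with nothing blocking them. I'll fit them by code.

Run:
```python
from h import *
d=np.load("w1.npz");im=d["im"];m={k:d[k] for k in d if k!="im"}
g=cv2.cvtColor(im,cv2.COLOR_RGB2GRAY)
P=[]
for name,(u,v) in dict(L=(407,188),M=(407,246),S=(408,299)).items():
    x,y=int(u/1.25),int(v/1.25);r=26
    b=(g[y-r:y+r,x-r:x+r]<130).astype(np.uint8)
    n,l,s,c=cv2.connectedComponentsWithStats(b); i=l[r,r]
    cs,_=cv2.findContours((l==i).astype(np.uint8),0,1)
    c=cs[0][:,0].astype(float)+[x-r,y-r]
    W=np.array([onz(m,*p,18)[:2] for p in c])
    A=np.c_[2*W,np.ones(len(W))];q=np.linalg.lstsq(A,(W**2).sum(1),rcond=None)[0]
    R=np.sqrt(q[2]+q[:2]@q[:2]);P.append(q[:2]);print(name,q[:2],2*R,s[i][:4])
print(np.linalg.norm(P[0]-P[1]),np.linalg.norm(P[1]-P[2]),np.degrees(np.arctan2(*(P[0]-P[2])[::-1]))-90)
t=camera_model("top")
for p in((271.4,216.4),(294.05,209.05),(316.4,201.9)): print(onz(t,*p,18))
```

```text
L [515.76331003 187.85279545] 50.14133389662064 [ 6  6 41 40]
M [534.51786659 128.52608129] 39.99161430896696 [11 13 32 28]
S [553.29135486  69.38720736] 29.55934853567695 [15 17 23 19]
62.22051433905804 62.04716167759561 17.577387026872117
[515.90580114 184.29194699  18.        ]
[535.11635818 124.42819589  18.        ]
[553.84109212  65.23174078  18.        ]
```

Call:
{"method": "carry_out", "body": {
  "slide": [
    [-0.02,-1,0],
    [-0.02,-1,0],
    [-0.02,-1,0],
    [-0.02,-1,0],
    [-0.02,-1,0],
    [-0.02,-1,0],
    [-0.02,-1,0]
  ],
  "dr": [
    [0,0,0],
    [0,0,0],
    [0,0,0],
    [0,0,0],
    [0,0,0],
    [0,0,0],
    [0,0,0]
  ],
  "gripper": [100,100,100,100,100,100,100]
}}

```text
clock: 2.12
eef_pos: [517.0, -95.5, 327.7]
eef_rot: [-3.141, 0.001, 1.866]
wrist_force: [0.1, -0.0, 0.5]
finger_gap: 94.1
finger_force: 0.0
```

Call:
{"method": "carry_out", "body": {
  "slide": [
    [0,-0.82,0],
    [0,-0.82,0],
    [0,-0.82,0],
    [0,-0.82,0],
    [0,-0.82,0],
    [0,-0.82,0],
    [0,-0.82,0]
  ],
  "dr": [
    [0,0,0],
    [0,0,0],
    [0,0,0],
    [0,0,0],
    [0,0,0],
    [0,0,0],
    [0,0,0]
  ],
  "gripper": [100,100,100,100,100,100,100]
}}

```text
clock: 2.7
eef_pos: [517.9, -296.3, 327.1]
eef_rot: [-3.141, -0.001, 1.868]
wrist_force: [0.5, -0.8, 0.3]
finger_gap: 94.0
finger_force: 0.0
```

Run:
```python
from h import *
s=read_state();m=camera_model("wrist");im=camera("wrist")
print(s["clock"],s["eef_pos"],s["eef_rot"])
g=(im[...,1].astype(int)-np.maximum(im[...,0],im[...,2])>25).astype(np.uint8)
n,l,st,c=cv2.connectedComponentsWithStats(g)
for i in range(1,n):
    if st[i,4]>60: print(st[i],c[i],onz(m,*c[i],46),onz(m,*c[i],42))
print(proj(m,np.array([526,-325,46])),proj(m,np.array([526,-325,34])))
crop(im,0,0,640,400,1.25,"w2")
```

```text
2.7 [ 517.89779455 -296.26650536  327.13583771] [-3.14120019e+00 -8.58232471e-04  1.86780849e+00]
[307 184  34  34 890] [323.12022472 200.48876404] [ 525.52754668 -323.49446878   46.        ] [ 525.88525634 -324.67335372   42.        ]
[266 230  32  33 816] [281.97916667 246.40808824] [ 492.47871388 -399.22534207   46.        ] [ 492.47246929 -401.23822236   42.        ]
[323.1297127  201.69634955] [323.13509129 198.91537801]
```

View pics/w2.png

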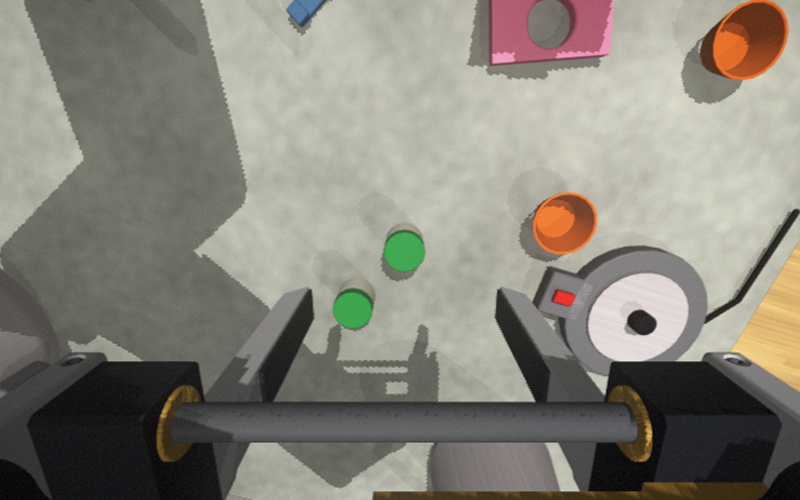

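Wrist and top views agree on the pot at about (526,-324). It shows at (404,250) in the enlarged image. Before grasping I'll fit both the pot and the hole with silhouette models to remove side-wall bias.

```bash
cat > fit.py <<'E'
from h import *
from scipy.optimize import minimize
a=np.linspace(0,2*np.pi,60)
def disc(m,c,z,r): return np.array([proj(m,np.array([c[0]+r*np.cos(t),c[1]+r*np.sin(t),z])) for t in a])
def fill(p,sh): 
    o=np.zeros(sh,np.uint8); cv2.fillPoly(o,[np.round(p*16).astype(np.int32)],1,shift=4); return o
def fit(m,mask,model,c0):
    def cost(c): return (model(m,c,mask.shape)!=mask).sum()
    best=None
    for st in(1,.25):
        g=[(cost(np.array(c0)+[i*st,j*st]),i,j) for i in range(-6,7) for j in range(-6,7)]
        b=min(g)[0]; s=[x for x in g if x[0]<=b+2]
        c0=np.array(c0)+np.mean([[x[1],x[2]] for x in s],0)*st
    return c0,b,mask.sum()
def pot(m,c,sh,z=46):
    return fill(cv2.convexHull(np.vstack([disc(m,c,z,21),disc(m,c,z-12,21)]).astype(np.float32))[:,0],sh)
def top(m,c,sh): return fill(disc(m,c,46,21),sh)
def hole(m,c,sh): return fill(disc(m,c,18,22.25),sh)&fill(disc(m,c,4,22.25),sh)
def hole2(m,c,sh): return fill(disc(m,c,18,23),sh)
E
python3 - <<'E'
from fit import *
def comp(b,u,v): l=cv2.connectedComponents(b.astype(np.uint8))[1]; return (l==l[int(v),int(u)]).astype(np.uint8)
gm=lambda im,T:(im[...,1].astype(int)-np.maximum(im[...,0],im[...,2])>T)
m=camera_model("wrist");im=camera("wrist");np.savez("w2.npz",im=im,**{k:np.array(v) for k,v in m.items()})
for T in(15,30): 
    k=comp(gm(im,T),323,200)
    for f in(pot,top): print("wrist pot",T,f.__name__,*fit(m,k,f,(525.6,-324)))
print(im[170:222:2,323].tolist())
t=camera_model("top");it=camera("top")
d=np.load("w1.npz");iw=d["im"];w={k:d[k] for k in d if k!="im"}
g=cv2.cvtColor(iw,cv2.COLOR_RGB2GRAY)
for th in (110,150):
    k=comp(g<th,325,197); 
    for f in(hole,hole2): print("wrist hole",f.__name__,*fit(w,k,f,(535,126)))
E
```

```text
wrist pot 15 pot [ 525.85 -325.5 ] 35 915
wrist pot 15 top [ 525.51666667 -324.08333333] 38 915
wrist pot 30 pot [ 525.85 -325.5 ] 78 872
wrist pot 30 top [ 525.35  -323.875] 30 872
[[186, 188, 174], [177, 177, 164], [179, 180, 166], [178, 180, 166], [176, 175, 163], [163, 159, 143], [166, 163, 146], [103, 129, 96], [57, 119, 65], [67, 167, 83], [64, 165, 81], [68, 169, 86], [69, 168, 84], [66, 169, 84], [67, 167, 82], [65, 165, 82], [65, 167, 83], [67, 168, 83], [68, 170, 85], [64, 167, 82], [66, 167, 81], [66, 168, 85], [62, 165, 81], [69, 170, 86], [89, 115, 87], [111, 111, 102]]
wrist hole hole [535.16666667 126.58333333] 52 690
wrist hole hole2 [535.     125.3125] 231 690
wrist hole hole [535.53571429 126.21428571] 29 739
wrist hole hole2 [535.35 126.2 ] 182 739
```

Call:
{"method": "carry_out", "body": {
  "slide": [
    [0.031,-0.116,-0.2],
    [0.031,-0.116,-0.848],
    [0.031,-0.116,-0.848],
    [0.031,-0.116,-0.848],
    [0.031,-0.116,-0.848],
    [0.031,-0.116,-0.848],
    [0.031,-0.116,-0.848],
    [0.031,-0.116,-0.848]
  ],
  "dr": [
    [0,0,0],
    [0,0,0],
    [0,0,0],
    [0,0,0],
    [0,0,0],
    [0,0,0],
    [0,0,0],
    [0,0,0]
  ],
  "gripper": [100,100,100,100,100,100,100,100]
}}

```text
clock: 3.52
eef_pos: [526.4, -325.0, 117.7]
eef_rot: [3.14, 0.001, 1.87]
wrist_force: [0.3, -0.2, 0.9]
finger_gap: 94.3
finger_force: 0.0
```

Call:
{"method": "carry_out", "body": {
  "slide": [
    [0,0,0],
    [0,0,0],
    [0,0,0],
    [0,0,0],
    [0,0,0],
    [0,0,0],
    [0,0,0],
    [0,0,0]
  ],
  "dr": [
    [0,0,0],
    [0,0,0],
    [0,0,0],
    [0,0,0],
    [0,0,0],
    [0,0,0],
    [0,0,0],
    [0,0,0]
  ],
  "gripper": [0,0,0,0,0,0,0,0],
  "newtons": 12
}}

```text
clock: 4.18
eef_pos: [525.4, -325.6, 115.6]
eef_rot: [-3.142, -0.0, 1.868]
wrist_force: [0.3, 0.5, 0.5]
finger_gap: 44.1
finger_force: 0.4
```

Call:
{"method": "carry_out", "body": {
  "slide": [
    [0,0,0],
    [0,0,0],
    [0,0,0],
    [0,0,0]
  ],
  "dr": [
    [0,0,0],
    [0,0,0],
    [0,0,0],
    [0,0,0]
  ],
  "gripper": [0,0,0,0]
}}

```text
clock: 4.52
eef_pos: [525.5, -325.5, 115.6]
eef_rot: [-3.142, -0.0, 1.868]
wrist_force: [-0.9, 0.1, 0.1]
finger_gap: 41.6
finger_force: 12.0
```

Call:
{"method": "carry_out", "body": {
  "slide": [
    [0,0,0.7],
    [0,0,0.7],
    [0,0,0.7],
    [0.02,0.4,0.7],
    [0.02,0.7,0.7],
    [0.02,1,0.7],
    [0.02,1,0.7],
    [0.02,1,0.7],
    [0.02,1,0.7],
    [0.02,1,0.7]
  ],
  "dr": [
    [0,0,0],
    [0,0,0],
    [0,0,0],
    [0,0,0],
    [0,0,0],
    [0,0,0],
    [0,0,0],
    [0,0,0],
    [0,0,0],
    [0,0,0]
  ],
  "gripper": [0,0,0,0,0,0,0,0,0,0]
}}

```text
clock: 5.35
eef_pos: [530.4, -70.7, 291.8]
eef_rot: [3.14, -0.0, 1.872]
wrist_force: [-0.3, -0.6, -1.2]
finger_gap: 41.9
finger_force: 12.0
```

Call:
{"method": "carry_out", "body": {
  "slide": [
    [0.019,0.807,0],
    [0.019,0.807,0],
    [0.019,0.807,0],
    [0.019,0.807,0],
    [0.019,0.807,0],
    [0.019,0.807,-0.2],
    [0.019,0.807,-0.3],
    [0.019,0.807,-0.42],
    [0.019,0.807,-0.42],
    [0.019,0.807,-0.42]
  ],
  "dr": [
    [0,0,0],
    [0,0,0],
    [0,0,0],
    [0,0,0],
    [0,0,0],
    [0,0,0],
    [0,0,0],
    [0,0,0],
    [0,0,0],
    [0,0,0]
  ],
  "gripper": [0,0,0,0,0,0,0,0,0,0]
}}

```text
clock: 6.18
eef_pos: [535.1, 126.0, 185.3]
eef_rot: [-3.139, -0.0, 1.868]
wrist_force: [-0.5, -0.5, 0.2]
finger_gap: 42.0
finger_force: 12.0
```

Run:
```python
from fit import *
s=read_state();m=camera_model("wrist");im=camera("wrist");p=s["eef_pos"];print(s["clock"],p,s["eef_rot"])
np.savez("w3.npz",im=im,**{k:np.array(v) for k,v in m.items()})
zt=p[2]-115.6+46
k=(im[...,1].astype(int)-np.maximum(im[...,0],im[...,2])>15).astype(np.uint8)
n,l,st,c=cv2.connectedComponentsWithStats(k);i=1+np.argmax(st[1:,4]);k=(l==i).astype(np.uint8);print(st[i])
print(fit(m,k,lambda m,c,sh:pot(m,c,sh,zt),p[:2]))
crop(im,160,60,320,240,2.5,"w3")
print("pot foot",(proj(m,np.array([*p[:2],zt-46]))-[160,60])*2.5,"well",(proj(m,np.array([535.3,126.4,18]))-[160,60])*2.5)
```

```text
6.1833 [535.13528294 125.95130778 185.32588374] [-3.13927985e+00 -2.69720690e-04  1.86826936e+00]
[ 285  221   76   75 4370]
(array([534.63528294, 125.70130778]), np.int64(271), np.uint64(4370))
pot foot [410.61432477 428.52430252] well [411.30181169 368.69844   ]
```

View pics/w3.png

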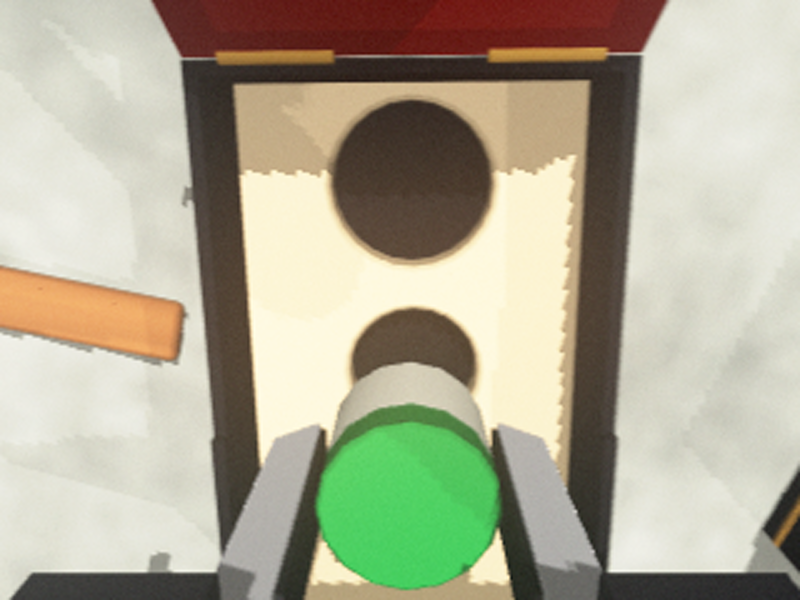

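The pot is held upright and the mid hole, spanning about x 351–477 with its top at y 308, is right under it. The hole may be about 1 mm right of the prediction. I'll check that with the fully visible large hole, whose centre is near (412,181).

Run:
```python
from fit import *
d=np.load("w3.npz");im=d["im"];m={k:d[k] for k in d if k!="im"}
g=cv2.cvtColor(im,cv2.COLOR_RGB2GRAY)
u,v=160+412/2.5,60+181/2.5
y=np.array([-np.sin(np.radians(17.3)),np.cos(np.radians(17.3))])
for th in(90,120,150):
    l=cv2.connectedComponents((g<th).astype(np.uint8))[1];k=(l==l[int(v),int(u)]).astype(np.uint8)
    c,b,n=fit(m,k,lambda m,c,sh:fill(disc(m,c,18,26.5),sh)&fill(disc(m,c,4,26.5),sh),(516.5,186.5)); print(c,b,n,"mid",c-63*y)
# mid: left/right extents on the row of widest
row=60+360/2.5
for ex in(351,477): print(onz(m,160+ex/2.5,row,18))
```

```text
[516.75 186.25] 136 3074 mid [535.48461707 126.10006963]
[516.75 186.  ] 65 3186 mid [535.48461707 125.85006963]
[516.75  186.125] 106 3317 mid [535.48461707 125.97506963]
[514.55334323 123.32719189  18.        ]
[555.95848989 136.03754473  18.        ]
```

Call:
{"method": "carry_out", "body": {
  "slide": [
    [0.002,0.001,-0.08],
    [0.002,0.001,-0.15],
    [0.002,0.001,-0.18],
    [0.002,0.001,-0.2],
    [0.002,0.001,-0.212],
    [0.002,0.001,-0.224],
    [0.002,0.001,-0.236],
    [0.002,0.001,-0.248],
    [0.002,0.001,-0.258],
    [0.002,0.001,-0.262]
  ],
  "dr": [
    [0,0,0],
    [0,0,0],
    [0,0,0],
    [0,0,0],
    [0,0,0],
    [0,0,0],
    [0,0,0],
    [0,0,0],
    [0,0,0],
    [0,0,0]
  ],
  "gripper": [0,0,0,0,0,0,0,0,0,0]
}}

```text
clock: 7.07
eef_pos: [535.7, 126.5, 119.9]
eef_rot: [-3.141, -0.0, 1.868]
wrist_force: [0.6, -0.1, -0.5]
finger_gap: 41.7
finger_force: 12.0
```

Call:
{"method": "carry_out", "body": {
  "slide": [
    [0,0,0],
    [0,0,0]
  ],
  "dr": [
    [0,0,0],
    [0,0,0]
  ],
  "gripper": [0,0]
}}

```text
clock: 7.23
eef_pos: [535.8, 126.5, 120.2]
eef_rot: [3.142, -0.0, 1.869]
wrist_force: [0.0, 0.5, -0.8]
finger_gap: 41.5
finger_force: 12.0
```

Call:
{"method": "carry_out", "body": {
  "slide": [
    [0,0,0],
    [0,0,0],
    [0,0,0],
    [0,0,0.02],
    [0,0,0.1],
    [0,0,0.3],
    [0,0,0.5],
    [0,0,0.68],
    [0,0,0.68],
    [0,0,0.68]
  ],
  "dr": [
    [0,0,0],
    [0,0,0],
    [0,0,0],
    [0,0,0],
    [0,0,0],
    [0,0,0],
    [0,0,0],
    [0,0,0],
    [0,0,0],
    [0,0,0]
  ],
  "gripper": [62,62,62,62,62,62,62,62,62,62]
}}

```text
clock: 8.07
eef_pos: [536.6, 126.6, 295.9]
eef_rot: [3.133, 0.001, 1.869]
wrist_force: [0.8, -0.6, 0.2]
finger_gap: 58.3
finger_force: 0.0
```

Run:
```python
from fit import *
s=read_state();m=camera_model("wrist");im=camera("wrist");p=s["eef_pos"];print(s["clock"],p,s["finger_gap"])
k=(im[...,1].astype(int)-np.maximum(im[...,0],im[...,2])>15).astype(np.uint8)
n,l,st,c=cv2.connectedComponentsWithStats(k);i=1+np.argmax(st[1:,4]);k=(l==i).astype(np.uint8);print(st[i])
for z in(50,54,58): print(z,fit(m,k,lambda m,c,sh:pot(m,c,sh,z),(535.5,126)))
t=np.radians(17.2);x0=np.array([535.5,126.])
def W(y,z,h=8): return np.array([x0[0]-np.sin(t)*y, x0[1]+np.cos(t)*y, z+97])
print("red start",W(180,118))
P0=W(180,118)
for a in(1.6,1.45,1.3,1.1,.9,.7,.5,.3,.15,0):
    r=80; print(a,((W(99-r*np.cos(a)+4*np.sin(a)+8,56+r*np.sin(a)+4*np.cos(a))-P0)/250).round(3))
crop(im,160,100,320,240,2.5,"w4")
```

```text
8.0667 [536.57228217 126.64536664 295.92190187] 58.2865436243514
[ 302  165   37   38 1104]
50 (array([535.125, 126.625]), np.int64(97), np.uint64(1104))
54 (array([534.875, 127.   ]), np.int64(127), np.uint64(1104))
58 (array([534.76041667, 128.21875   ]), np.int64(158), np.uint64(1104))
red start [482.27255099 297.95010518 215.        ]
1.6 [ 0.079 -0.255  0.071]
1.45 [ 0.093 -0.301  0.072]
1.3 [ 0.107 -0.346  0.065]
1.1 [ 0.125 -0.404  0.044]
0.9 [ 0.141 -0.457  0.013]
0.7 [ 0.156 -0.503 -0.03 ]
0.5 [ 0.167 -0.54  -0.081]
0.3 [ 0.175 -0.566 -0.138]
0.15 [ 0.179 -0.579 -0.184]
0 [ 0.181 -0.585 -0.232]
```

View pics/w4.png

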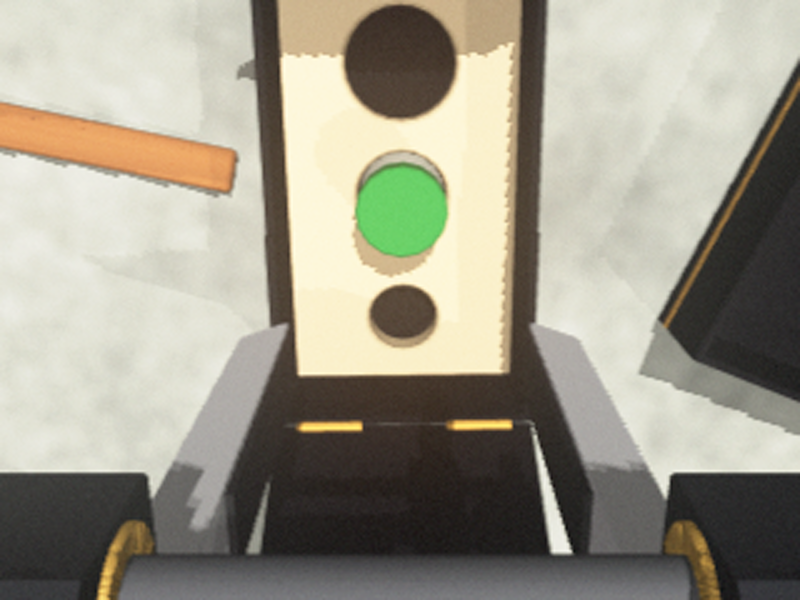

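The cap at (402,210) is centred in the mid well at seated height (best fit z = 50, centre (535.1,126.6)). Next is the red leaf: I'll close the fingers and go outside its tip.

Call:
{"method": "carry_out", "body": {
  "slide": [
    [-0.216,0.686,0],
    [-0.216,0.686,0],
    [-0.216,0.686,0],
    [-0.216,0.686,0],
    [-0.216,0.686,0],
    [-0.216,0.686,0],
    [-0.216,0.686,-0.1],
    [-0.216,0.686,-0.3],
    [-0.216,0.686,-0.3],
    [-0.216,0.686,-0.3]
  ],
  "dr": [
    [0,0,0],
    [0,0,0],
    [0,0,0],
    [0,0,0],
    [0,0,0],
    [0,0,0],
    [0,0,0],
    [0,0,0],
    [0,0,0],
    [0,0,0]
  ],
  "gripper": [0,0,0,0,0,0,0,0,0,0]
}}

```text
clock: 8.95
eef_pos: [481.2, 296.5, 212.2]
eef_rot: [-3.135, 0.001, 1.868]
wrist_force: [-0.2, -0.0, -0.4]
finger_gap: 0.1
finger_force: 0.0
```

Call:
{"method": "carry_out", "body": {
  "slide": [
    [0.02,-0.06,0.01],
    [0.04,-0.13,0.03],
    [0.06,-0.19,0.05],
    [0.079,-0.255,0.071],
    [0.093,-0.3,0.072],
    [0.107,-0.346,0.065],
    [0.125,-0.404,0.044],
    [0.125,-0.404,0.044]
  ],
  "dr": [
    [0,0,0],
    [0,0,0],
    [0,0,0],
    [0,0,0],
    [0,0,0],
    [0,0,0],
    [0,0,0],
    [0,0,0]
  ],
  "gripper": [0,0,0,0,0,0,0,0]
}}

```text
clock: 9.62
eef_pos: [513.5, 194.9, 225.8]
eef_rot: [-3.141, 0.0, 1.867]
wrist_force: [-0.2, -0.2, -1.0]
finger_gap: 0.6
finger_force: 0.0
```

Run:
```python
from h import *
s=read_state();im=camera("scene");print(s["eef_pos"],s["finger_gap"],s["wrist_force"])
crop(im,270,100,130,100,6,"s1")
```

```text
[513.51968967 194.93391515 225.83873796] 0.557084876887294 [-0.18511122 -0.24197606 -1.04028784]
```

View pics/s1.png

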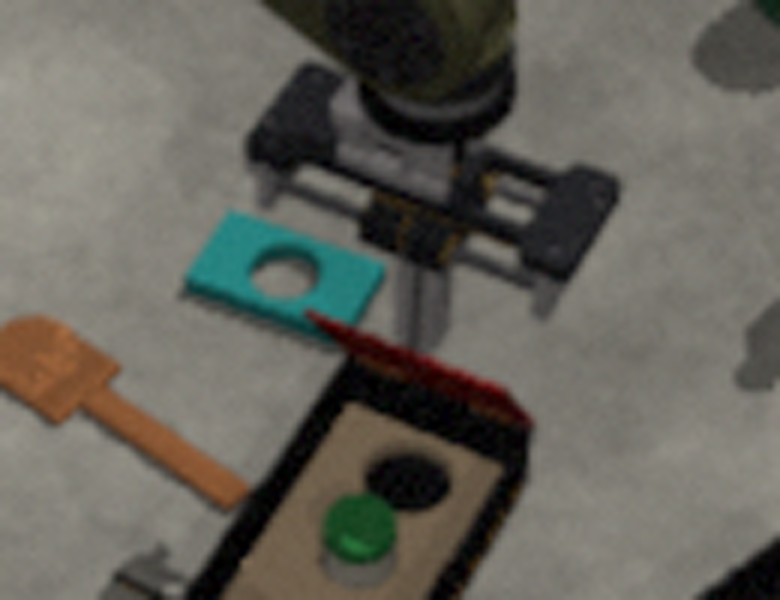

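The red leaf is up past vertical and leaning in, with the closed fingers behind it near (425,310). I'll continue the arc.

Call:
{"method": "carry_out", "body": {
  "slide": [
    [0.016,-0.05,-0.031],
    [0.031,-0.095,-0.074],
    [0.042,-0.13,-0.125],
    [0.05,-0.155,-0.182],
    [0.054,-0.168,-0.228],
    [0.056,-0.174,-0.255],
    [0.056,-0.174,-0.27],
    [0.056,-0.174,-0.276],
    [0.056,-0.174,-0.28],
    [0.056,-0.174,-0.28]
  ],
  "dr": [
    [0,0,0],
    [0,0,0],
    [0,0,0],
    [0,0,0],
    [0,0,0],
    [0,0,0],
    [0,0,0],
    [0,0,0],
    [0,0,0],
    [0,0,0]
  ],
  "gripper": [0,0,0,0,0,0,0,0,0,0]
}}

```text
clock: 10.5
eef_pos: [526.8, 153.2, 157.2]
eef_rot: [-3.141, 0.001, 1.869]
wrist_force: [-7.9, -7.5, 12.6]
finger_gap: 0.5
finger_force: 6.4
```

Contact is at the hard stop: the fingertips are at z ≈ 60 with 12.6 N upward. I'll lift and move to the outside of the black leaf.

Call:
{"method": "carry_out", "body": {
  "slide": [
    [0,0,0.02],
    [0,0,0.15],
    [0,0,0.3],
    [0,0,0.45],
    [0,0,0.58],
    [0,0,0.58],
    [0.26,-0.854,0.58],
    [0.26,-0.854,0.58],
    [0.26,-0.854,0.58],
    [0.26,-0.854,0.58]
  ],
  "dr": [
    [0,0,0],
    [0,0,0],
    [0,0,0],
    [0,0,0],
    [0,0,0],
    [0,0,0],
    [0,0,0],
    [0,0,0],
    [0,0,0],
    [0,0,0]
  ],
  "gripper": [0,0,0,0,0,0,0,0,0,0]
}}

```text
clock: 11.33
eef_pos: [575.7, -7.3, 301.2]
eef_rot: [3.141, 0.0, 1.87]
wrist_force: [0.9, -0.2, 0.5]
finger_gap: 0.3
finger_force: 0.0
```

Run:
```python
from h import *
s=read_state();print(s["clock"],s["eef_pos"],s["wrist_force"])
crop(camera("scene"),270,100,130,120,5,"s2")
t=np.radians(17.2);x0=np.array([535.5,126.])
W=lambda y,z:np.array([x0[0]-np.sin(t)*y, x0[1]+np.cos(t)*y, z+97])
P0=W(-195,125);print(P0)
for a in(1.6,1.45,1.3,1.1,.9,.7,.5,.3,.15,0):
    r=88; print(a,((W(-(99-r*np.cos(a)+4*np.sin(a)+8),60+r*np.sin(a)+4*np.cos(a))-P0)/250).round(3))
```

```text
11.3333 [575.73984106  -7.31617469 301.17277566] [ 0.86686729 -0.21782509  0.54878741]
[593.16306976 -60.27928061 222.        ]
1.6 [-0.096  0.311  0.091]
1.45 [-0.112  0.362  0.091]
1.3 [-0.127  0.411  0.083]
1.1 [-0.147  0.475  0.061]
0.9 [-0.165  0.533  0.026]
0.7 [-0.181  0.584 -0.021]
0.5 [-0.193  0.624 -0.077]
0.3 [-0.202  0.653 -0.141]
0.15 [-0.206  0.666 -0.192]
0 [-0.208  0.673 -0.244]
```

View pics/s2.png

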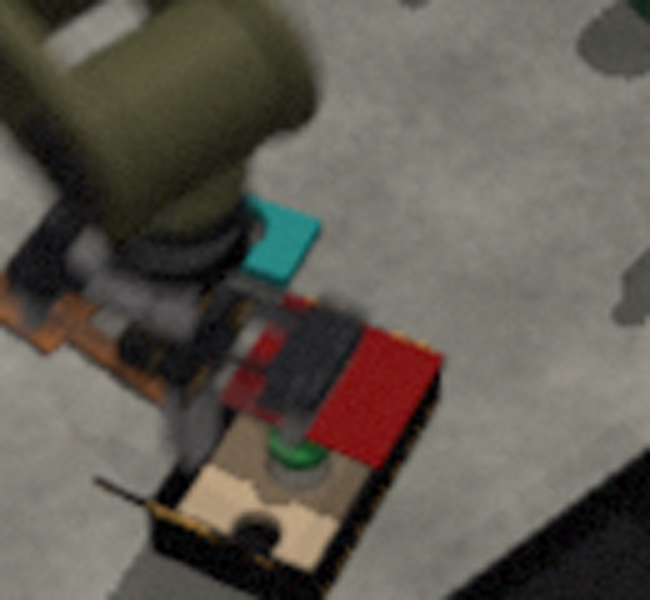

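The red leaf lies flat, ending around (350,440), and the black leaf is still open. I'll finish the travel first.

Call:
{"method": "carry_out", "body": {
  "slide": [
    [0.07,-0.212,0],
    [0.07,-0.212,0],
    [0.07,-0.212,0],
    [0.07,-0.212,0]
  ],
  "dr": [
    [0,0,0],
    [0,0,0],
    [0,0,0],
    [0,0,0]
  ],
  "gripper": [0,0,0,0]
}}

```text
clock: 11.72
eef_pos: [593.0, -58.8, 300.7]
eef_rot: [-3.141, -0.0, 1.868]
wrist_force: [-0.4, 0.8, -0.1]
finger_gap: 0.4
finger_force: 0.0
```

Call:
{"method": "carry_out", "body": {
  "slide": [
    [0,0,-0.15],
    [0,0,-0.315],
    [0,0,-0.315],
    [0,0,-0.315]
  ],
  "dr": [
    [0,0,0],
    [0,0,0],
    [0,0,0],
    [0,0,0]
  ],
  "gripper": [0,0,0,0]
}}

```text
clock: 12.05
eef_pos: [592.5, -57.6, 221.9]
eef_rot: [-3.139, -0.002, 1.87]
wrist_force: [-0.6, 0.3, 1.8]
finger_gap: 0.5
finger_force: 0.0
```

Call:
{"method": "carry_out", "body": {
  "slide": [
    [-0.025,0.08,0.02],
    [-0.05,0.16,0.05],
    [-0.075,0.24,0.075],
    [-0.096,0.305,0.091],
    [-0.112,0.355,0.091],
    [-0.127,0.405,0.083],
    [-0.147,0.468,0.061],
    [-0.147,0.468,0.061]
  ],
  "dr": [
    [0,0,0],
    [0,0,0],
    [0,0,0],
    [0,0,0],
    [0,0,0],
    [0,0,0],
    [0,0,0],
    [0,0,0]
  ],
  "gripper": [0,0,0,0,0,0,0,0]
}}

```text
clock: 12.72
eef_pos: [555.6, 60.3, 237.8]
eef_rot: [3.142, -0.0, 1.87]
wrist_force: [-0.6, 0.2, -0.8]
finger_gap: 0.3
finger_force: 0.0
```

Call:
{"method": "carry_out", "body": {
  "slide": [
    [-0.018,0.056,-0.035],
    [-0.034,0.104,-0.082],
    [-0.046,0.142,-0.138],
    [-0.055,0.17,-0.202],
    [-0.059,0.182,-0.253],
    [-0.061,0.189,-0.28],
    [-0.061,0.189,-0.298],
    [-0.061,0.189,-0.305],
    [-0.061,0.189,-0.309],
    [-0.061,0.189,-0.309]
  ],
  "dr": [
    [0,0,0],
    [0,0,0],
    [0,0,0],
    [0,0,0],
    [0,0,0],
    [0,0,0],
    [0,0,0],
    [0,0,0],
    [0,0,0],
    [0,0,0]
  ],
  "gripper": [0,0,0,0,0,0,0,0,0,0]
}}

```text
clock: 13.55
eef_pos: [541.3, 105.0, 161.5]
eef_rot: [3.141, -0.0, 1.868]
wrist_force: [-1.8, 0.0, 3.0]
finger_gap: 0.6
finger_force: 1.6
```

Call:
{"method": "carry_out", "body": {
  "slide": [
    [0,0,-0.004],
    [0,0,-0.008],
    [0,0,-0.008],
    [0,0,-0.008]
  ],
  "dr": [
    [0,0,0],
    [0,0,0],
    [0,0,0],
    [0,0,0]
  ],
  "gripper": [0,0,0,0]
}}

```text
clock: 13.88
eef_pos: [541.4, 105.1, 161.0]
eef_rot: [3.14, 0.0, 1.868]
wrist_force: [-12.4, -0.1, 21.9]
finger_gap: 0.4
finger_force: 10.9
```

Call:
{"method": "carry_out", "body": {
  "slide": [
    [0,0,0.02],
    [0,0,0.15],
    [0,0,0.3],
    [0,0,0.45],
    [0,0.3,0.6],
    [0,0.5,0.6],
    [0,0.7,0.6],
    [0,0.7,0.6],
    [0,0.7,0.6],
    [0,0.7,0.6]
  ],
  "dr": [
    [0,0,0],
    [0,0,0],
    [0,0,0],
    [0,0,0],
    [0,0,0],
    [0,0,0],
    [0,0,0],
    [0,0,0],
    [0,0,0],
    [0,0,0]
  ],
  "gripper": [0,0,0,0,0,0,0,0,0,0]
}}

```text
clock: 14.72
eef_pos: [540.7, 282.9, 309.2]
eef_rot: [3.14, -0.0, 1.872]
wrist_force: [-0.5, -0.2, -0.3]
finger_gap: 0.4
finger_force: 0.0
```

Run:
```python
from h import *
s=read_state();print(s["clock"],s["eef_pos"],s["wrist_force"])
crop(camera("scene"),230,90,210,160,3.7,"s3")
```

```text
14.7167 [540.69290047 282.93786176 309.15119044] [-0.54431363 -0.21820211 -0.28455734]
```

View pics/s3.png

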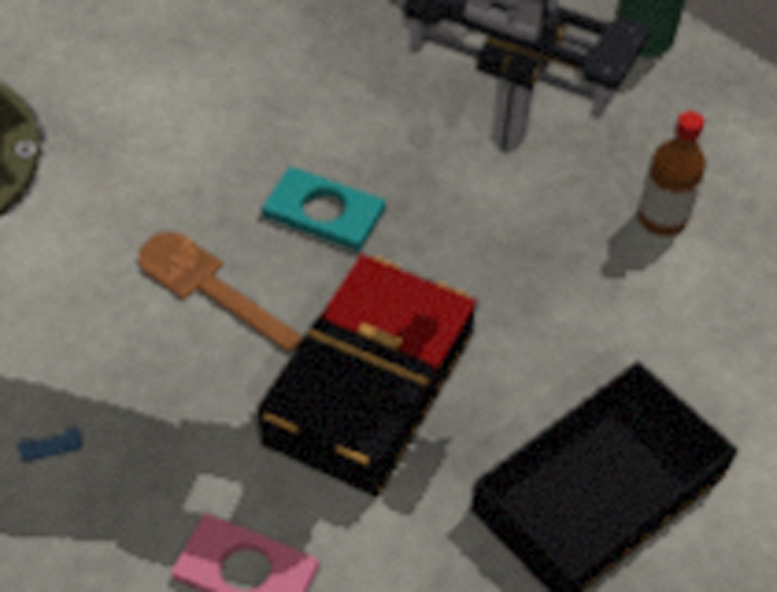

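Both leaves lie flat, with the black leaf and its brass tab at (380,335) over the red one. Nothing else has moved and the arm is clear.

```bash
python3 -c "
from cell import *
print(sign_off())"
```

```text
the job is handed in; nothing more can be done
None
```

I stood the pot in the snug middle well, folded the red leaf flat and then the black one over it, and handed the job in at about 15 s. The last picture and the contact forces show both leaves shut; the hand-in call returned no verdict.

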